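Draw the spent filter and present it over the waste bucket

TASK

The dust extractor's spent filter (red tab) needs cleaning: lift the black flap (with the yellow bar) of the orange filter box well open, draw the red-tabbed filter out of its slot and present it over the white bucket. Finish while still holding it there in the gripper, still and upright, centred over the bucket's mouth with its lower edge about 5 cm above the rim, touching nothing else. Leave the clean filter (blue tab) in its slot and do not disturb the other things on the bench.

Things in the scene. Friction and masses are not known exactly. Their poses are not given: they have to be found in the camera images.
- filter_box: orange open-topped box fixed to the bench, 130 (x) x 216 (y) x 130 mm high, walls and floor 5 mm, black 45 mm hose stub on +x. Origin under its centre, z up, -x side (grille) roughly towards the robot. Two slots at y = +38 and -38 mm hold one filter each (which is where changes), faces to +-y, tab tops 6 mm below the rim; around the tabs the box is open
- flap (a joint): flap angle, rad: 0 shut flat on the box, grows as it opens, stop at 1.75 (just past upright). It starts between shut and slightly ajar. A stiff hinge (about 0.18 N m of friction, flap 0.18 kg) lets it stay at any angle where it is left
- flap_handle (a point): centre of the flap's yellow round bar, 14 mm thick, 44 mm long along the box's y, on a central stem; 36 mm above the flap's underside, 118 mm from the hinge along the flap (12 mm from the free edge), 23 mm free under it. Pinched across its flat ends (44 mm) it pivots between the fingers as the flap swings; across its thickness also works
- flap_hinge (a point): middle of the hinge line, along the box's y on its far (+x) top edge, 130 mm above the bench, level with the flap's underside. The black flap is 130 x 216 x 6 mm. Opening lifts the free edge up and over towards the box's +x; its outer face with the bar then looks to +x, and it stands 130 mm above the rim, in the way of moves past it
- spent_filter: the spent filter, to be drawn out: a 108 x 10 x 85 mm slab (x, y, z) on edge, dirty pink pleats in a grey frame, about 0.14 kg, with a red tab 30 (x) x 10 (y) x 34 mm high centred on its top edge, 119 mm high in all. Pinch the tab across its 10 mm (y). Loose ribs guide it: it draws straight up. Origin: centre of its lower edge; z up
- spent_filter_tab (a point): point to grip on the red tab, 107 mm above the filter's lower edge, 12 mm below the tab's top
- spent_filter_foot (a point): centre of the spent filter's lower edge (same point as its origin)
- clean_filter: the clean filter, which stays in its slot: same shape as the spent one, cream pleats, blue tab; origin at the centre of its lower edge, z up
- clean_filter_foot (a point): centre of the clean filter's lower edge
- bucket: white open waste bucket fixed to the bench, 156 mm across at the rim, 132 mm at the foot, 105 mm high, wall 4 mm, pink residue inside; origin under its centre
- bucket_rim (a point): centre of the bucket's mouth, at rim height, 105 mm above the bench
- elbow: bystander: brass pipe elbow lying flat, two arms 64 mm long at right angles, 32 mm high; origin under the corner
- scraper: bystander: putty scraper with brown wooden handle and steel blade lying flat, 200 mm long along its x axis, up to 65 mm wide, 20 mm high; origin under its middle
- paint_can: bystander: standing steel can with green label, 68 mm across, 90 mm high; origin under its centre
- jar: bystander: standing amber glass jar with yellow lid, 64 mm across, 85 mm high; origin under its centre
- brush: bystander: flat paint brush with red handle lying flat, 190 mm long along its x axis, 42 mm wide, 20 mm high; origin under its middle
- cup: bystander: standing blue open cup, 72 mm across, 70 mm high; origin under its centre

How it is judged (in metres and radians):
On the way, in this order (a step that is already met when the one before it is completed fails the run):
1. the flap is lifted well open (more than 1.1 rad) (value of joint flap above 1.1 rad), for 0.2 s.
2. the spent filter is drawn up clear of the box, in the gripper (z of spent_filter_foot in the frame of filter_box above 0.1 m and contact force between the fingers and spent_filter above 1 N), for 0.1 s.
At the end, for the whole second after the job is handed in: spent filter in the grip (over 1 N), within 15 degrees of upright, still, foot within 40 mm of the bucket's axis and 20 to 100 mm above its rim, not touching bucket, box or clean filter; clean filter upright in the box within 15 mm of its floor (contact force between the fingers and spent_filter above 1 N and horizontal distance between spent_filter_foot and bucket_rim below 0.04 m and z of spent_filter_foot in the frame of bucket_rim between 0.02 and 0.1 m and angle between each of spent_filter, clean_filter's own z axis and vertical below 0.26 rad and linear speed of spent_filter below 0.03 m/s and contact force between spent_filter and bucket below 0.1 N and contact force between spent_filter and filter_box below 0.1 N and contact force between spent_filter and clean_filter below 0.1 N and z of clean_filter_foot in the frame of filter_box below 0.02 m); the arm keeps its last pose, push and grip.
It fails at once if the clean filter is drawn up out of its slot by more than 30 mm (z of clean_filter_foot in the frame of filter_box above 0.035 m).
It fails at once if another thing on the bench is moved more than 30 mm (distance of any of elbow, scraper, paint_can, jar, brush, cup from where it was at the start of the episode above 0.03 m).
It also fails if it takes over 51 s, if anything falls off the work surface, if the arm or the gripper's body presses on something with over 40 N, if the wrist force passes 120 N, or if a joint passes its speed limit or range.

ROBOT

A 6-joint arm with a two-finger parallel gripper is mounted at the origin on the work surface. World frame = base frame: x ahead of the robot, y to its left, z up, the work surface at z = 0. Lengths are in mm, angles in rad, forces in N, time in s.
With the tool pointing down it reaches from about 275 to 750 mm from the base axis. Payload 10.2 kg.
Tool frame: the origin (TCP) lies at the very end of the fingers, on their centre line; the grasp point (between the pads) lies 19 mm behind it; z points along the fingers, x is the direction in which the jaws open and shut, and the axes are right-handed (so a half turn about z gives the same grasp; the last joint's range is limited). The gripper opens to 88 mm and grips with 3 to 60 N. Pads are 18 mm wide; open, the fingers measure 123 mm over their backs; the gripper's body (75 mm by 187 mm) begins 45 mm behind the grasp point.
Start: joints at [-1.492, 0.313, 1.498, -0, 1.331, -0.223], TCP at [156.038, -501.282, 238.72] pointing down, gripper open.
Joint ranges: [-2.94, 2.94], [-0.97, 2.17], [0.19, 2.56], [-1.23, 4.37], [0.02, 3.11], [-2.88, 2.88]. Speed limits (rad/s): [2.39, 2.39, 3.01, 3.14, 3.14, 3.14].

INTERFACE

Orientations are given as a rotation vector (axis times angle).
In Python, from station import robot gives the robot as it stands.
- The arm moves only by the tool send_rows, never from a script. Its argument "steps" is a list of rows, each a list of 7 numbers: the finger opening in mm, from 0 to 88.1, then the shift along the tool's x, y, z in mm, then the turn, a rotation vector about the tool's x, y, z in degrees. A call has exactly 8 rows; each row is the pose to reach, as a shift and turn from the pose commanded when the call began, along the tool's axes at that moment; what a row does not reach only later rows make up. A row lasts 1/8 s, in which the tool goes at most 62.5 mm and 10.7 degrees, less where a joint would pass 70% of its speed; a pose out of reach is approached as far as the arm can. A call with a gripper value outside its range is refused whole. The fingers move at their own pace and stop on an object; "grip_force" is the grip in N (left out, the last holds). Time passes only in rows, so rows that repeat a pose let the fingers close, or fill a call up. It gives the time, the measured TCP pose, the force and the opening at its end, in the units of the state.
- robot.sense(): the state, without advancing time (a new reading comes with each control period).
- robot.snapshot(name): name is "side" or "top"; returns the picture (400x640x3 uint8, blue, green, red); there is no depth.
- robot.camera_info(name): a dict with "intrinsics" (3x3 intrinsics, pixels), "rvec" (rotation vector, rad) and "tvec" (3), from world to camera coordinates, as OpenCV has them. Camera axes: x right, y down, z forward; pixel columns grow to the right and rows downward; lengths in mm; the calibration is good to about 2 mm. A picture is of the moment at which its call begins. camera_info takes no time and is no camera call.
- robot.sign_off(): hands the job in, once; it reports no verdict.
Trained networks look in the newest picture that a camera, given by its name, has taken for a name from the list of things; names that differ only in an ending like _2 or _b are one class to them, and where a whole thing is asked for, a point or a joint stands for the part that bears it (a point fixed in the world has none). Each returns a list of dicts, best first, with "conf" (0 to 1); they miss things now and then, are a little off and sometimes report something else, mostly with a low value. They report only what shows in the picture. A call takes as long as a camera call.
- robot.outline_of(name, camera): "mask" (400x640 bool, what is visible of it) and "extent" ([centre column, centre row, width, height] in pixels, round what is visible of it).
The state is a dict: "time_s": time; "joint_positions": joint angles; "joint_vel": joint speeds; "effort": joint torques, N m; "tcp_pos": TCP position; "eef_rot": TCP orientation; "contact_force": force on the tool from outside, world axes, zero at the start; "moment": the same for the moment, N m; "gripper_width": finger opening in mm.
Only numpy, scipy, OpenCV 4.12 (cv2) and the standard library are available. Lean on these libraries where they do the work, as an engineer would, in place of code of your own. Each camera call takes 0.05 s, during which the arm holds its last target.

## Working session

There is one attempt and no reset: what is moved stays moved. The work goes in short steps, Python scripts to look and compute and a tool call to move; the robot and the scene stay as the last step left them, time stands still between calls to the robot, and variables do not carry over. Pictures are saved under pics/ and viewed, and the job is handed in when it is done.

Besides the shell and the picture viewer there is one more tool, called in YAML: its name, and indented under it one key for each argument. send_rows: Moves the arm, as the interface text tells. Its arguments: {"type":"object","properties":{"steps":{"type":"array"},"grip_force":{"type":"number"}},"required":["steps"]}

```bash
mkdir -p pics; ls; python3 - <<'E'
from station import robot
import cv2
s=robot.sense(); print(s)
for n in("side","top"):
    im=robot.snapshot(n); cv2.imwrite(f"pics/{n}0.png",im)
    c=robot.camera_info(n); print(n,c)
E
```

```text
pics
{'time_s': 0.0, 'joint_positions': array([-1.49236855e+00,  3.13438202e-01,  1.49838867e+00, -6.74412993e-06,
        1.33101905e+00, -2.23379770e-01]), 'joint_vel': array([ 0.00060481, -0.00085295,  0.0008305 , -0.00109653,  0.00052676,
       -0.00080047]), 'effort': array([ 3.56967385e-04, -4.02209508e+01, -2.52271610e+01,  6.94690878e-02,
        3.52296315e-02, -9.98065025e-05]), 'tcp_pos': array([ 156.03248358, -501.03108624,  238.18533457]), 'eef_rot': array([-2.52939042e+00,  1.86168147e+00,  1.29497225e-03]), 'contact_force': array([-0.90695285,  0.69788611, -0.18368407]), 'moment': array([0.00026961, 0.01160653, 0.01667305]), 'gripper_width': 87.7937942850873}
side {'intrinsics': array([[423.46647368,   0.        , 324.4698418 ],
       [  0.        , 423.46647368, 202.14559604],
       [  0.        ,   0.        ,   1.        ]]), 'rvec': array([ 0.92929684, -2.51716681,  1.02895805]), 'tvec': array([ 439.34887351,  342.8225581 , 1028.77707392])}
top {'intrinsics': array([[452.1462159 ,   0.        , 320.5833715 ],
       [  0.        , 452.1462159 , 197.71931935],
       [  0.        ,   0.        ,   1.        ]]), 'rvec': array([ 2.21118727, -2.16267411,  0.04642746]), 'tvec': array([1.87655488e-01, 5.62138724e+02, 1.37988160e+03])}
```

View pics/side0.png

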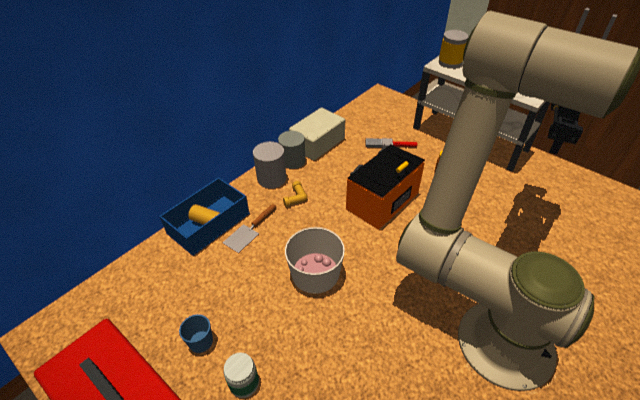

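View pics/top0.png

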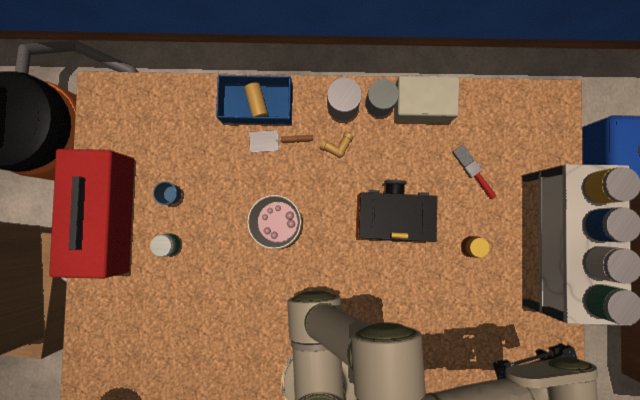

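The top view shows the box with its black flap at about (398,217), yellow bar at (400,236), bucket at (275,222) and jar at (478,247). The side view shows the bar at (402,167) and the bucket at (315,262).

```bash
cat > h.py <<'E'
from station import robot
import numpy as np, cv2
from scipy.spatial.transform import Rotation as R
def cam(n):
    c=robot.camera_info(n); return np.array(c['intrinsics']),cv2.Rodrigues(np.array(c['rvec']))[0],np.array(c['tvec']).ravel()
def ray(n,uv):
    K,Rm,t=cam(n); d=Rm.T@np.linalg.inv(K)@np.array([uv[0],uv[1],1.]); return -Rm.T@t,d
def at_z(n,uv,z):
    o,d=ray(n,uv); return o+d*(z-o[2])/d[2]
def tri(a,b):
    P=[]
    for n in("side","top"):
        K,Rm,t=cam(n); P.append(K@np.c_[Rm,t])
    X=cv2.triangulatePoints(P[0],P[1],np.array(a,float).reshape(2,1),np.array(b,float).reshape(2,1)).ravel(); X=X[:3]/X[3]
    return X,proj("side",X)-a,proj("top",X)-b
def proj(n,X):
    K,Rm,t=cam(n); return cv2.projectPoints(np.array(X,float).reshape(-1,3),cv2.Rodrigues(Rm)[0],t,K,None)[0].reshape(-1,2).squeeze()
def cen(m): 
    y,x=np.nonzero(m); return np.array([x.mean(),y.mean()])
E
python3 - <<'E'
from h import *
for n in("side","top"):
    img=robot.snapshot(n)
    for k in("filter_box","flap","flap_handle","bucket","jar","cup","brush","elbow"):
        for r in robot.outline_of(k,n)[:2]:
            m=r['mask'];print(n,k,round(r['conf'],2),np.round(r['extent'],1),cen(m).round(1))
            if r['conf']>.4:
                cs,_=cv2.findContours(m.astype(np.uint8),0,2);
                np.save(f"m_{n}_{k}.npy",m)
        
    crop=img[130:270,330:500] if n=="side" else img[150:290,340:510]
    cv2.imwrite(f"pics/{n}_crop1.png",cv2.resize(crop,None,fx=4,fy=4,interpolation=cv2.INTER_CUBIC))
    # yellow bar
    hsv=cv2.cvtColor(img,cv2.COLOR_BGR2HSV); 
E
```

```text
side filter_box 0.63 [384.5 187.8  79.4  86.3] [383.4 185.5]
side flap 0.96 [387.1 170.5  79.5  51.4] [386.  170.1]
side flap_handle 0.8 [386.4 172.2  78.4  51.6] [385.7 170. ]
side bucket 0.71 [316.4 259.9  58.1  68.8] [314.6 258.9]
side brush 0.74 [390.9 145.4  50.1  12.4] [387.1 143.1]
top filter_box 0.74 [395.8 208.6  79.4  61.9] [396.  214.3]
top filter_box 0.6 [397.9 217.7  77.8  51.2] [397.8 216.4]
top flap_handle 0.66 [399.  216.9  76.3  48.2] [397.5 216.3]
top bucket 0.91 [271.9 223.   55.4  57.8] [273.6 221.2]
top bucket 0.5 [395.1 211.1  79.9  62.1] [396.4 214.3]
top cup 0.9 [166.4 192.5  30.2  22. ] [166.4 192.9]
top brush 0.95 [474.9 171.1  43.   54.3] [471.7 167.4]
top elbow 0.54 [334.9 145.1  30.9  25.7] [337.3 145.3]
top elbow 0.51 [273.1 221.7  54.7  52.4] [273.6 221.1]
```

```bash
ls pics
```

```text
side0.png
side_crop1.png
top0.png
top_crop1.png
```

View pics/side_crop1.png

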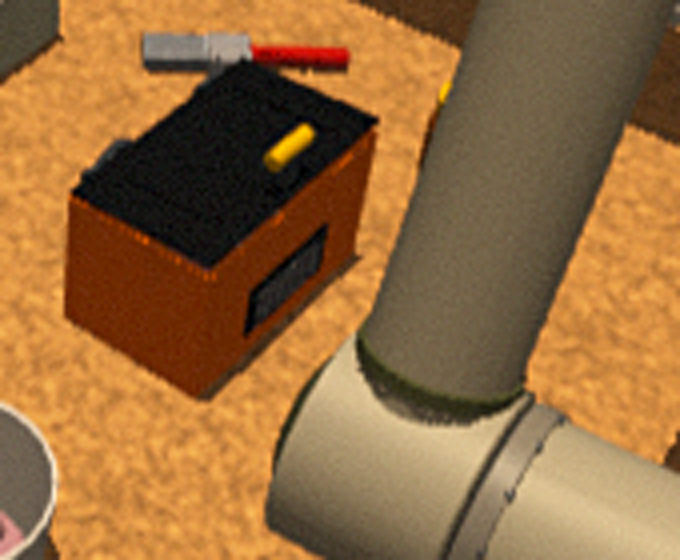

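View pics/top_crop1.png

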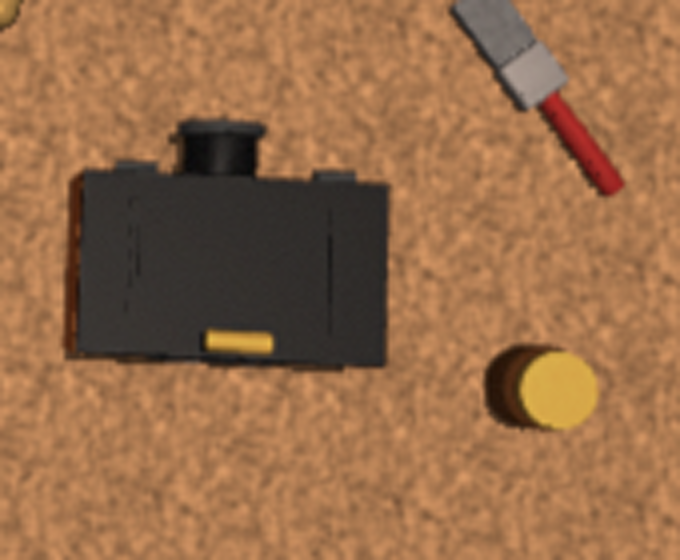

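```bash
python3 - <<'E'
from h import *
np.set_printoptions(suppress=True,precision=1)
T=lambda s,t:tri(np.array([330+s[0]/4,130+s[1]/4])-.375,np.array([340+t[0]/4,150+t[1]/4])-.375)
for k,s,t in [("free+y",(212,268),(78,356)),("free-y",(378,122),(386,366)),("hinge+y",(75,193),(82,170)),("hinge-y",(240,65),(388,184)),("bar",(290,147),(238,343)),("bar+y",(267,163),(204,342)),("bar-y",(314,130),(273,344))]:
    print(k,*T(s,t))
m=np.load("m_top_bucket.npy")
img=cv2.imread("pics/top0.png")
# bucket from extents
for z in(105,0): print("bucket",z,at_z("top",(274.5,221.5),z), at_z("side",(315,246),z))
print("jar",at_z("top",(340+558/4,150+390/4),85))
E
```

```text
free+y [444.8 -98.  142. ] [0.8 0. ] [-0.4 -0.6]
free-y [ 442.1 -313.3  139. ] [0.5 0. ] [-0.2 -0.4]
hinge+y [ 572.9 -100.6  136. ] [-0.3 -0. ] [0.2 0.3]
hinge-y [ 570.1 -316.3  127.7] [0.5 0. ] [-0.3 -0.4]
bar [ 456.5 -204.1  177.3] [0.4 0. ] [-0.2 -0.3]
bar+y [ 458.  -180.2  177. ] [1.1 0. ] [-0.5 -0.9]
bar-y [ 454.7 -228.5  178.6] [-0.3 -0. ] [0.2 0.3]
bucket 105 [485.5 142.8 105. ] [494.2 136.  105. ]
bucket 0 [485.5 154.8   0. ] [551.5  74.6   0. ]
jar [ 423.6 -452.7   85. ]
```

```bash
cat >> h.py <<'E'
def rel(target,yaw=None,cp=None,cr=None):
    s=robot.sense(); p=np.array(s['tcp_pos']) if cp is None else np.array(cp); Rm=R.from_rotvec(s['eef_rot'] if cr is None else cr)
    d=Rm.inv().apply(np.array(target)-p)
    out=[d.round(1)]
    if yaw is not None:
        x=np.array([np.cos(yaw),np.sin(yaw),0]);z=np.array([0,0,-1.]);Rt=R.from_matrix(np.c_[x,np.cross(z,x),z])
        out.append(np.degrees((Rm.inv()*Rt).as_rotvec()).round(2))
    return out
E
python3 - <<'E'
from h import *
print(rel([456.5,-204,238.7],np.radians(-90.8),[156.038,-501.282,238.72]))
E
```

```text
[array([-194.5, -375.2,    0. ]), array([0.000e+00, 1.000e-02, 1.809e+01])]
```

send_rows:
  steps:
    - [88,-25,-48,0,0,0,3]
    - [88,-50,-96,0,0,0,6]
    - [88,-75,-145,0,0,0,9]
    - [88,-101,-195,0,0,0,12]
    - [88,-127,-245,0,0,0,15]
    - [88,-152,-293,0,0,0,18]
    - [88,-177,-341,0,0,0,18.1]
    - [88,-194.5,-375.2,0,0,0,18.1]
  grip_force: 20

```text
time_s: 2.0
tcp_pos: [457.7, -202.3, 238.8]
eef_rot: [-2.207, 2.236, -0.0]
contact_force: [-0.6, -0.5, 0.1]
gripper_width: 87.9
```

```bash
python3 - <<'E'
from h import *
print(rel([456.5,-204,158.5],np.radians(-90.8)),robot.sense()['tcp_pos'])
for n in("side","top"):
    img=robot.snapshot(n); cv2.imwrite(f"pics/{n}2.png",img)
E
```

```text
[array([ 1.7,  1.2, 80.3]), array([-0.02, -0.01,  0.07])] [ 457.71533492 -202.27822857  238.83955763]
```

View pics/side2.png

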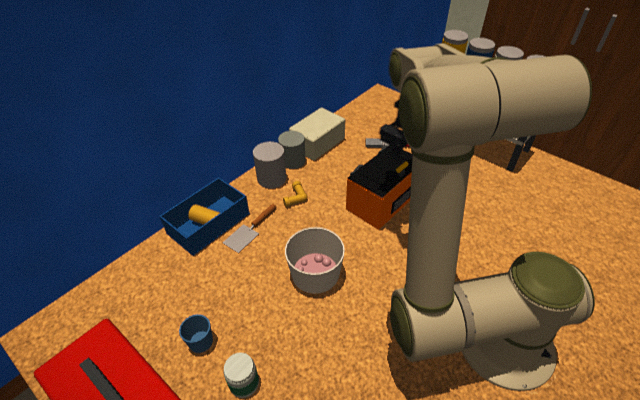

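send_rows:
  steps:
    - [88,1,1,15,0,0,0]
    - [88,1,1,30,0,0,0]
    - [88,1,1,45,0,0,0]
    - [88,1,1,60,0,0,0]
    - [88,1,1,72,0,0,0]
    - [88,1,1,80,0,0,0]
    - [88,1,1,80,0,0,0]
    - [88,1,1,80,0,0,0]

```text
time_s: 3.1
tcp_pos: [455.7, -205.2, 159.1]
eef_rot: [-2.206, 2.237, -0.001]
contact_force: [0.1, -0.7, -0.7]
gripper_width: 88.4
```

send_rows:
  steps:
    - [35,0,0,0,0,0,0]
    - [35,0,0,0,0,0,0]
    - [35,0,0,0,0,0,0]
    - [35,0,0,0,0,0,0]
    - [35,0,0,0,0,0,0]
    - [35,0,0,0,0,0,0]
    - [35,0,0,0,0,0,0]
    - [35,0,0,0,0,0,0]

```text
time_s: 4.1
tcp_pos: [455.4, -205.2, 158.7]
eef_rot: [2.205, -2.237, 0.0]
contact_force: [-0.8, -2.3, -0.9]
gripper_width: 43.8
```

```bash
python3 - <<'E'
from h import *
s=robot.sense();print({k:np.round(v,2) for k,v in s.items()})
img=robot.snapshot("top"); cv2.imwrite("pics/top3.png",img)
th=np.linspace(.07,1.57,9)
x=-118*np.cos(th)+36*np.sin(th);z=118*np.sin(th)+36*np.cos(th)
print(np.c_[th,x-x[0],z-z[0]].round(1))
E
```

```text
{'time_s': np.float64(4.1), 'joint_positions': array([-0.66,  0.34,  1.69, -0.  ,  1.12,  0.93]), 'joint_vel': array([-0.,  0.,  0.,  0.,  0.,  0.]), 'effort': array([ 1.260e+00, -3.918e+01, -2.247e+01,  4.800e-01,  2.400e-01,
       -3.000e-02]), 'tcp_pos': array([ 455.45, -205.19,  158.74]), 'eef_rot': array([ 2.21, -2.24,  0.  ]), 'contact_force': array([-0.76, -2.25, -0.85]), 'moment': array([-0.32, -0.  , -0.06]), 'gripper_width': np.float64(43.85)}
[[1.000e-01 0.000e+00 0.000e+00]
 [3.000e-01 1.030e+01 2.070e+01]
 [4.000e-01 2.420e+01 3.910e+01]
 [6.000e-01 4.130e+01 5.460e+01]
 [8.000e-01 6.100e+01 6.670e+01]
 [1.000e+00 8.260e+01 7.480e+01]
 [1.200e+00 1.054e+02 7.880e+01]
 [1.400e+00 1.285e+02 7.850e+01]
 [1.600e+00 1.511e+02 7.390e+01]]
```

View pics/top3.png

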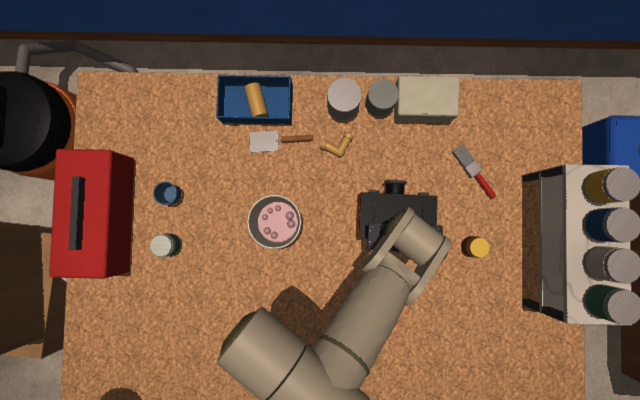

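send_rows:
  steps:
    - [35,0,-4.7,-10.6,0,0,0]
    - [35,0,-10.3,-20.7,0,0,0]
    - [35,0,-17,-30.3,0,0,0]
    - [35,0,-24.2,-39.1,0,0,0]
    - [35,0,-32.5,-47.3,0,0,0]
    - [35,0,-41.3,-54.6,0,0,0]
    - [35,0,-50.9,-61.1,0,0,0]
    - [35,0,-61,-66.7,0,0,0]

```text
time_s: 5.15
tcp_pos: [516.2, -206.9, 226.0]
eef_rot: [2.203, -2.236, 0.001]
contact_force: [-4.3, -8.2, -2.3]
gripper_width: 43.5
```

```bash
python3 - <<'E'
from h import *
s=robot.sense();print({k:np.round(v,2) for k,v in s.items()})
img=robot.snapshot("top"); cv2.imwrite("pics/top4.png",cv2.resize(img[130:300,300:540],None,fx=3,fy=3))
img=robot.snapshot("side"); cv2.imwrite("pics/side4.png",cv2.resize(img[80:250,300:540],None,fx=3,fy=3))
E
```

```text
{'time_s': np.float64(5.15), 'joint_positions': array([-0.59,  0.39,  1.42, -0.  ,  1.33,  1.  ]), 'joint_vel': array([ 0.08,  0.13, -0.31, -0.  ,  0.17,  0.08]), 'effort': array([ 4.450e+00, -4.556e+01, -2.423e+01,  2.050e+00, -1.000e-02,
       -1.700e-01]), 'tcp_pos': array([ 516.21, -206.89,  225.96]), 'eef_rot': array([ 2.2 , -2.24,  0.  ]), 'contact_force': array([-4.25, -8.25, -2.3 ]), 'moment': array([-1.2 ,  0.66, -0.07]), 'gripper_width': np.float64(43.54)}
```

View pics/top4.png

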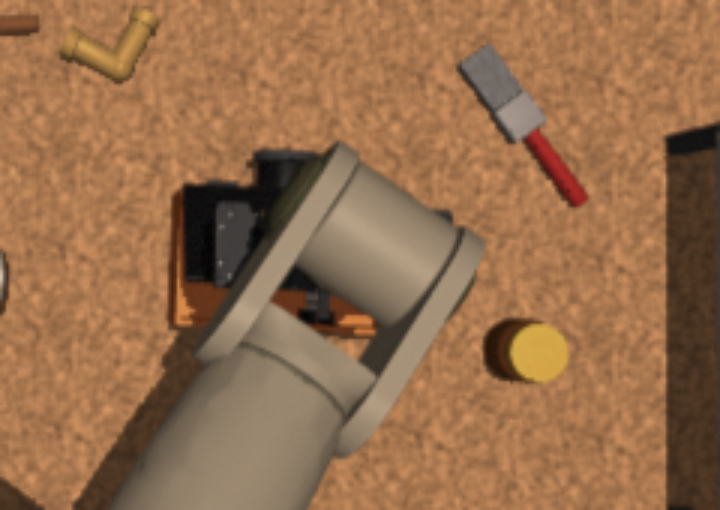

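View pics/side4.png

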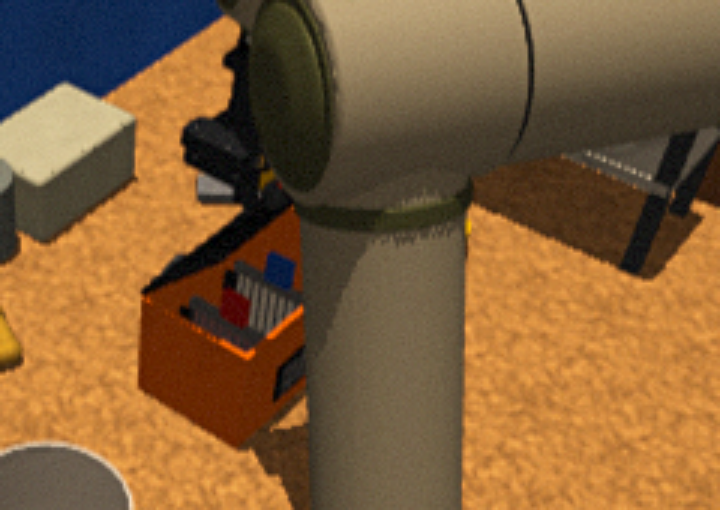

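The flap swings freely with the bar. The red tab is in the +y slot (bucket side) and the blue tab in the -y slot. I'll continue the arc.

send_rows:
  steps:
    - [35,0.5,-10.6,-4.6,0,0,0]
    - [35,1,-21.6,-8.1,0,0,0]
    - [35,1.5,-32.9,-10.6,0,0,0]
    - [35,2,-44.4,-12.1,0,0,0]
    - [35,2,-56,-12.4,0,0,0]
    - [35,2,-67.5,-11.8,0,0,0]
    - [35,2,-79,-10,0,0,0]
    - [35,2,-90.1,-7.2,0,0,0]

```text
time_s: 6.25
tcp_pos: [607.1, -209.5, 234.0]
eef_rot: [2.205, -2.237, 0.003]
contact_force: [-2.4, -3.3, 4.6]
gripper_width: 43.6
```

```bash
python3 - <<'E'
from h import *
s=robot.sense();print({k:np.round(v,2) for k,v in s.items()})
img=robot.snapshot("side"); cv2.imwrite("pics/side5.png",cv2.resize(img[60:250,280:540],None,fx=3,fy=3))
img=robot.snapshot("top"); cv2.imwrite("pics/top5.png",cv2.resize(img[130:300,300:540],None,fx=3,fy=3))
E
```

```text
{'time_s': np.float64(6.25), 'joint_positions': array([-0.51,  0.58,  1.11, -0.  ,  1.45,  1.07]), 'joint_vel': array([ 0.07,  0.22, -0.28, -0.  ,  0.07,  0.07]), 'effort': array([  2.26, -51.07, -23.16,   1.04,  -0.16,  -0.13]), 'tcp_pos': array([ 607.07, -209.54,  233.95]), 'eef_rot': array([ 2.21, -2.24,  0.  ]), 'contact_force': array([-2.4 , -3.3 ,  4.62]), 'moment': array([-0.58,  0.39, -0.03]), 'gripper_width': np.float64(43.59)}
```

View pics/side5.png

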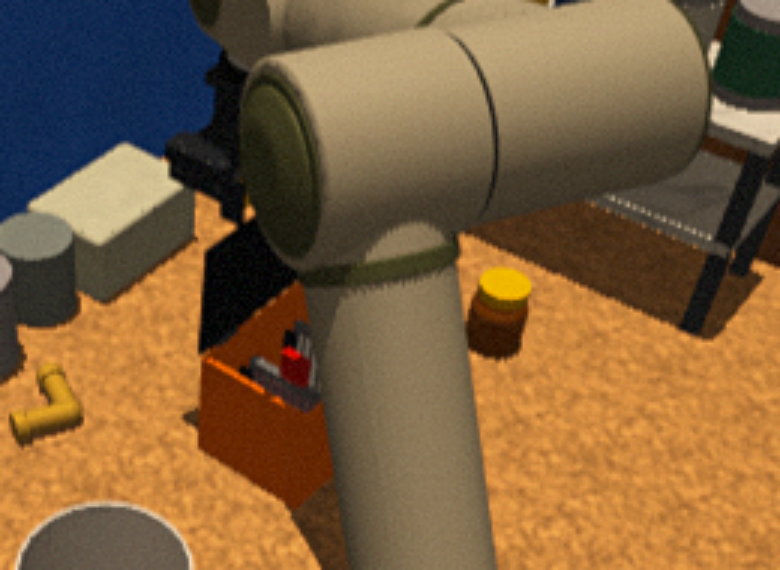

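View pics/top5.png

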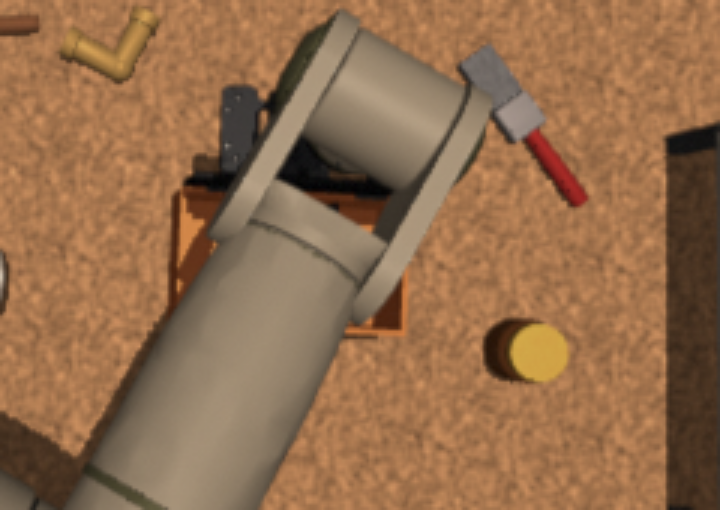

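Flap stands near upright. Release, then rise straight up (TCP to about 330).

send_rows:
  steps:
    - [70,0,0,0,0,0,0]
    - [70,0,0,0,0,0,0]
    - [70,0,0,0,0,0,0]
    - [70,0,0,-12,0,0,0]
    - [70,0,0,-30,0,0,0]
    - [70,0,0,-55,0,0,0]
    - [70,0,0,-80,0,0,0]
    - [70,0,0,-100,0,0,0]

```text
time_s: 7.35
tcp_pos: [606.5, -209.1, 334.7]
eef_rot: [-2.205, 2.237, -0.002]
contact_force: [0.2, -0.2, -0.6]
gripper_width: 70.0
```

send_rows:
  steps:
    - [70,-20,40,0,0,0,0]
    - [70,-50,80,0,0,0,0]
    - [70,-90,110,0,0,0,0]
    - [70,-140,140,0,0,0,0]
    - [70,-190,160,0,0,0,0]
    - [70,-245,170,0,0,0,0]
    - [70,-300,170,0,0,0,0]
    - [70,-340,170,0,0,0,0]

```text
time_s: 8.35
tcp_pos: [440.9, 135.2, 333.8]
eef_rot: [-2.206, 2.235, -0.002]
contact_force: [1.4, -0.6, -0.7]
gripper_width: 70.2
```

```bash
python3 - <<'E'
from h import *
s=robot.sense();print(s['time_s'],s['tcp_pos'],s['contact_force'])
for n in("side","top"):
    img=robot.snapshot(n)
    for k in("spent_filter","spent_filter_tab","clean_filter","filter_box","bucket"):
        for r in robot.outline_of(k,n)[:1]:
            print(n,k,round(r['conf'],2),np.round(r['extent'],1))
    if n=="side": cv2.imwrite("pics/side6.png",img); cv2.imwrite("pics/side6c.png",cv2.resize(img[60:250,330:470],None,fx=4,fy=4,interpolation=2)[:,:560][:600])
    else: cv2.imwrite("pics/top6.png",img); cv2.imwrite("pics/top6c.png",cv2.resize(img[150:280,340:510],None,fx=4,fy=4,interpolation=2))
E
```

```text
8.35 [440.86090733 135.2406193  333.80987914] [ 1.41363352 -0.64503344 -0.66952775]
side spent_filter 0.85 [375.7 187.9  22.2  18.8]
side spent_filter_tab 0.66 [377.1 187.9  22.9  22.9]
side filter_box 0.65 [386.3 185.4  75.6  84. ]
side bucket 0.88 [315.  259.9  60.7  70.7]
top spent_filter 0.65 [380.2 215.6  11.   40.9]
top spent_filter_tab 0.83 [383.6 216.6  10.5  33.5]
top clean_filter 0.78 [409.8 214.9   7.8  39.4]
top filter_box 0.68 [401.  207.4  89.8  69.1]
top bucket 0.63 [273.8 211.6  56.   35.2]
```

View pics/side6.png

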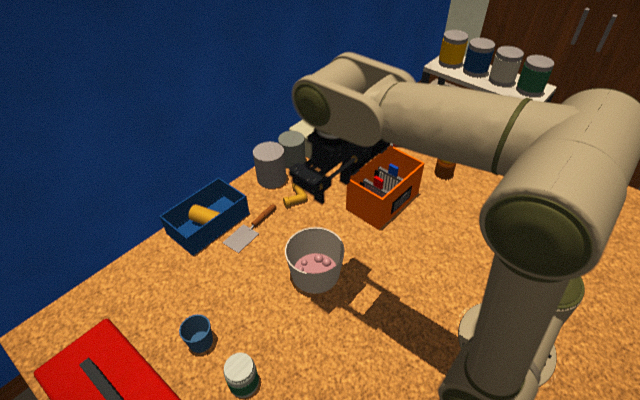

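View pics/top6.png

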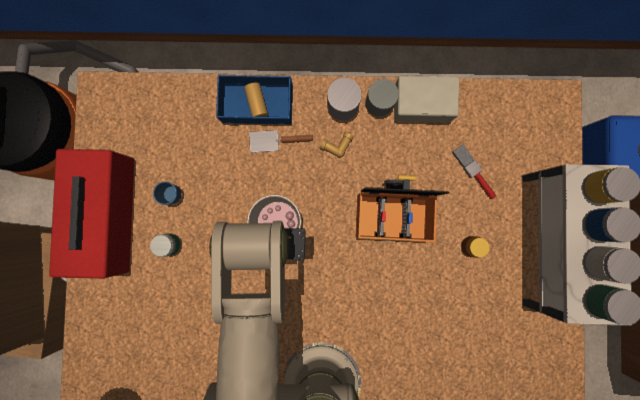

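View pics/top6c.png

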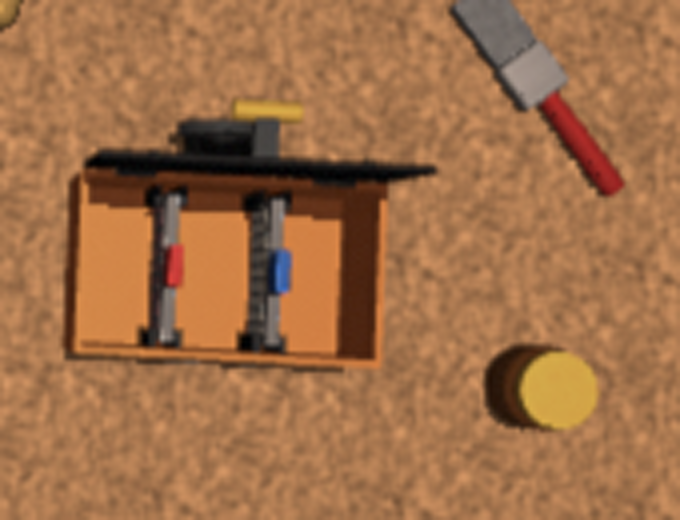

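The flap stands upright. In the top picture the red tab is at (384,216) and the blue one at (410,217); in the side picture red is at about (379,183). Now I'll measure the tab and bucket.

```bash
python3 - <<'E'
from h import *
np.set_printoptions(suppress=True,precision=1)
c={}
for n,(x0,y0,x1,y1) in {"side":(350,150,420,220),"top":(360,190,435,240)}.items():
    img=cv2.imread(f"pics/{n}6.png")[y0:y1,x0:x1]; hsv=cv2.cvtColor(img,cv2.COLOR_BGR2HSV)
    m=((hsv[...,0]<5)|(hsv[...,0]>174))&(hsv[...,1]>180)&(hsv[...,2]>70)
    y,x=np.nonzero(m); print(n,len(x),x.min()+x0,x.max()+x0,y.min()+y0,y.max()+y0,x.mean()+x0,y.mean()+y0)
K=cv2.imread("pics/side6.png"); cv2.imwrite("pics/side6d.png",cv2.resize(K[145:225,340:440],None,fx=7,fy=7,interpolation=2))
# predicted from model: box origin
yaw=-0.013
bx=np.array([np.cos(yaw),np.sin(yaw)]);by=np.array([-bx[1],bx[0]])
o=np.array([571.5,-208.4])-65*bx
print("origin",o)
for sy in(38,-38):
    t=o+by*sy; print(t,proj("top",[*t,124]),proj("side",[*t,124]))
# box rim outer corners in top
for u in [(78,172),(387,182),(381,365),(72,354)]: print(at_z("top",(340+u[0]/4-.4,150+u[1]/4-.4),130))
E
```

```text
side 99 374 383 175 188 377.9494949494949 181.65656565656565
top 30 381 385 212 220 382.8 216.76666666666665
origin [ 506.5 -207.6]
[ 507.  -169.6] [383.9 216.4] [379.6 178.6]
[ 506.  -245.6] [410.8 217.3] [394.2 166.1]
[572.6 -97.6 130. ]
[ 570.2 -315.7  130. ]
[ 441.4 -312.6  130. ]
[444.1 -95.7 130. ]
```

View pics/side6d.png

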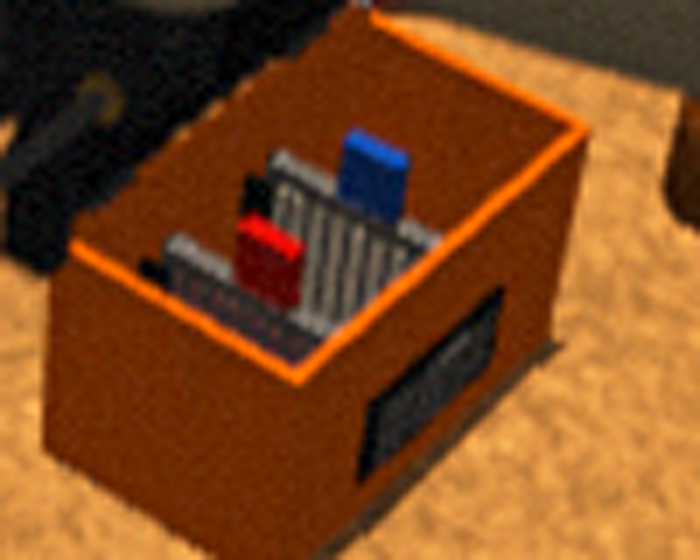

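```bash
python3 - <<'E'
from h import *
np.set_printoptions(suppress=True,precision=1)
print(tri(np.array([378.2,178.6]),np.array([383.5,216.2])))
for z in(124,): print(at_z("top",(383.5,216.2),z),at_z("side",(378.2,178.6),z))
# bucket rim: ellipse fit from top0/side0 
m=np.load("m_top_bucket.npy").astype(np.uint8)
for n in("top","side"):
    m=np.load(f"m_{n}_bucket.npy").astype(np.uint8); cs,_=cv2.findContours(m,0,1); c=max(cs,key=cv2.contourArea); print(n,cv2.minEnclosingCircle(c))
for n in("top","side"):
    im=cv2.imread(f"pics/{n}0.png"); 
    best=None
    a=np.linspace(0,2*np.pi,73)
    for X,Y,col in((485.5,142.8,(0,255,0)),):
        p=proj(n,np.c_[X+78*np.cos(a),Y+78*np.sin(a),105+0*a]); cv2.polylines(im,[np.round(p*16).astype(int)],True,col,1,shift=4)
    u,v=p.mean(0).astype(int); cv2.imwrite(f"pics/b_{n}.png",cv2.resize(im[v-50:v+60,u-50:u+50],None,fx=4,fy=4))
print(rel([507,-170,250],np.radians(-90.8)))
E
python3 -c "
import cv2,numpy as np
cv2.imwrite('pics/b.png',np.hstack([cv2.imread('pics/b_top.png'),cv2.imread('pics/b_side.png')]))"
```

```text
(array([ 508.6, -167.5,  124.4]), array([0.6, 0. ]), array([-0.3, -0.4]))
[ 507.4 -168.3  124. ] [ 510.1 -166.8  124. ]
top ((396.45697021484375, 217.5736083984375), 44.59279251098633)
side ((314.53704833984375, 259.6666564941406), 33.057716369628906)
[array([301.7, -70.1,  82.7]), array([-0. ,  0. , -0.1])]
```

View pics/b.png

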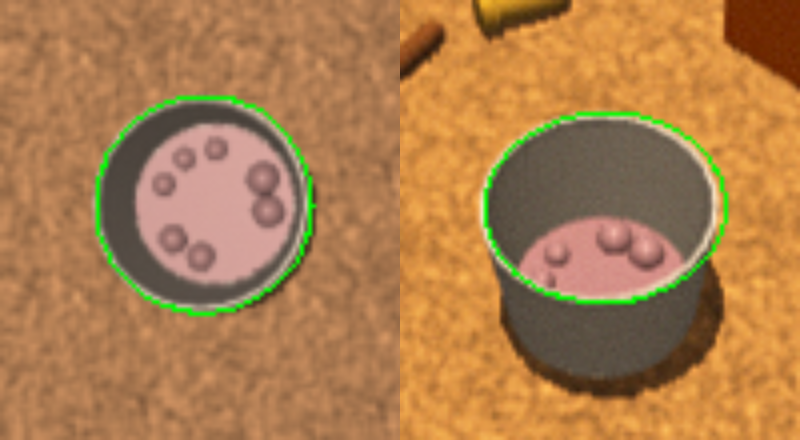

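The green rim circle fits in both views, so the bucket mouth is at about (485,145). The tab's top is at (508,-168,124). I'll move above the tab.

send_rows:
  steps:
    - [40,40,0,0,0,0,0]
    - [40,90,-10,10,0,0,0]
    - [40,145,-30,25,0,0,0]
    - [40,200,-45,45,0,0,0]
    - [40,250,-60,65,0,0,0]
    - [40,285,-70,82,0,0,0]
    - [40,300,-71,82,0,0,0]
    - [40,300,-71,82,0,0,0]

```text
time_s: 9.95
tcp_pos: [508.1, -167.9, 251.3]
eef_rot: [-2.205, 2.238, -0.001]
contact_force: [0.1, 0.4, 0.6]
gripper_width: 40.4
```

```bash
python3 - <<'E'
from h import *
for n in("side",):
    img=robot.snapshot(n); cv2.imwrite(f"pics/{n}7.png",img[:300,250:560])
s=robot.sense();print(s['time_s'],s['tcp_pos'],s['gripper_width'])
print(rel([508,-168.5,94],np.radians(-90.8)))
E
```

```text
10.0 [ 508.12585875 -167.1922394   251.57350866] 39.81878069370427
[array([  1.3,   0.3, 157.6]), array([-0.07, -0.02,  0.  ])]
```

View pics/side7.png

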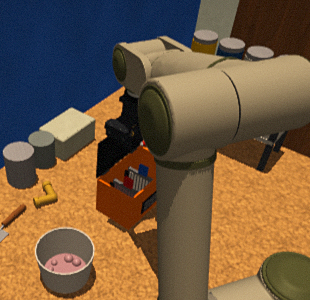

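send_rows:
  steps:
    - [40,1,0,18,0,0,0]
    - [40,1,0,36,0,0,0]
    - [40,1,0,54,0,0,0]
    - [40,1,0,72,0,0,0]
    - [40,1,0,90,0,0,0]
    - [40,1,0,105,0,0,0]
    - [40,1,0,115,0,0,0]
    - [40,1,0,120,0,0,0]

```text
time_s: 11.0
tcp_pos: [508.1, -168.5, 130.5]
eef_rot: [-2.206, 2.237, -0.0]
contact_force: [0.1, -0.2, 0.3]
gripper_width: 39.6
```

send_rows:
  steps:
    - [40,0,0,10,0,0,0]
    - [40,0,0,20,0,0,0]
    - [40,0,0,30,0,0,0]
    - [40,0,0,36,0,0,0]
    - [40,0,0,36,0,0,0]
    - [5,0,0,36,0,0,0]
    - [5,0,0,36,0,0,0]
    - [5,0,0,36,0,0,0]
  grip_force: 30

```text
time_s: 12.0
tcp_pos: [508.2, -168.8, 94.8]
eef_rot: [-2.206, 2.237, -0.001]
contact_force: [0.0, 0.0, 0.7]
gripper_width: 12.2
```

send_rows:
  steps:
    - [5,0,0,0,0,0,0]
    - [5,0,0,0,0,0,0]
    - [5,0,0,0,0,0,0]
    - [5,0,0,0,0,0,0]
    - [5,0,0,-3,0,0,0]
    - [5,0,0,-6,0,0,0]
    - [5,0,0,-10,0,0,0]
    - [5,0,0,-15,0,0,0]

```text
time_s: 13.0
tcp_pos: [508.0, -168.8, 109.9]
eef_rot: [2.206, -2.237, -0.0]
contact_force: [-0.1, 0.2, -1.5]
gripper_width: 9.6
```

```bash
python3 - <<'E'
from h import *
im=[]
for n in("side","top"):
    img=robot.snapshot(n); im.append(cv2.resize(img[110:240,330:460],None,fx=3,fy=3))
cv2.imwrite("pics/g8.png",np.hstack(im))
s=robot.sense();print(s['time_s'],s['tcp_pos'],s['gripper_width'],s['contact_force'],s['moment'])
E
```

```text
13.1 [ 508.31579711 -168.89902418  110.24244935] 10.137123370601454 [ 0.26910653 -0.41201318 -2.06243914] [0.0370431  0.00404364 0.00016838]
```

View pics/g8.png

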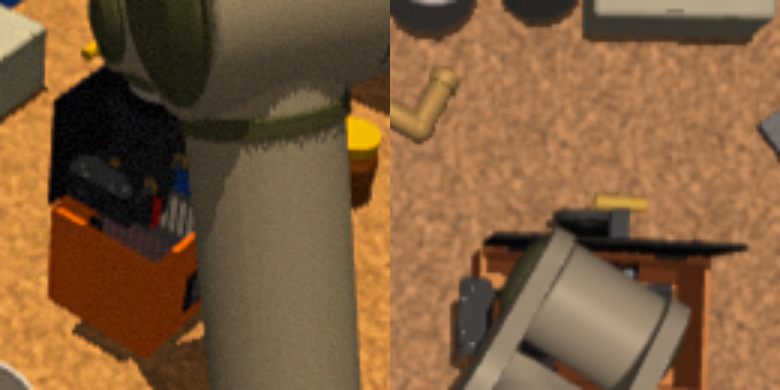

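Weight is carried (about 1.4–2 N) and the jaws hold 10 mm. Lift straight up.

send_rows:
  steps:
    - [5,0,0,-12,0,0,0]
    - [5,0,0,-28,0,0,0]
    - [5,0,0,-48,0,0,0]
    - [5,0,0,-70,0,0,0]
    - [5,0,0,-92,0,0,0]
    - [5,0,0,-114,0,0,0]
    - [5,0,0,-134,0,0,0]
    - [5,0,0,-145,0,0,0]

```text
time_s: 14.1
tcp_pos: [508.2, -168.8, 256.5]
eef_rot: [-2.205, 2.237, -0.003]
contact_force: [-0.2, 0.6, -1.6]
gripper_width: 9.9
```

```bash
python3 - <<'E'
from h import *
im=[]
for n in("side","top"):
    img=robot.snapshot(n); im.append(cv2.resize(img[90:240,330:460],None,fx=3,fy=3))
cv2.imwrite("pics/g9.png",np.hstack(im))
s=robot.sense();print(s['time_s'],s['tcp_pos'],s['gripper_width'],s['contact_force'],s['moment'])
print(rel([485,145,250]))
E
```

```text
14.2 [ 508.32580872 -168.91030084  255.96478065] 9.607858777531458 [-0.50915768  0.37915717 -1.86694542] [ 0.02462302  0.03105629 -0.05148966]
[array([-313.6,   27.8,    5.6])]
```

View pics/g9.png

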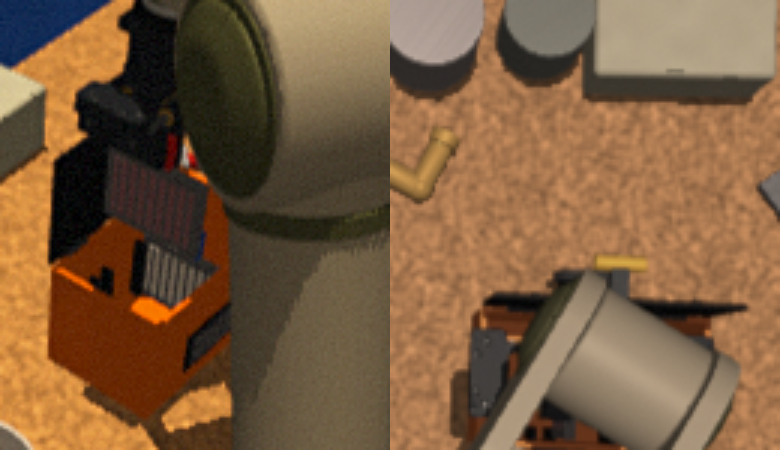

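The spent filter hangs clear and upright, and the clean one stays in its slot. I'll carry it over the bucket.

send_rows:
  steps:
    - [5,-5,6,0,0,0,0]
    - [5,-16,12,0,0,0,0]
    - [5,-34,18,0,0,0,0]
    - [5,-58,24,0,0,0,0]
    - [5,-84,28,0,0,0,0]
    - [5,-112,28,0,0,0,0]
    - [5,-140,28,0,0,0,0]
    - [5,-168,28,0,0,0,0]

```text
time_s: 15.2
tcp_pos: [481.7, 1.5, 254.6]
eef_rot: [-2.206, 2.236, 0.0]
contact_force: [-0.1, 0.0, -1.8]
gripper_width: 9.9
```

send_rows:
  steps:
    - [5,-28,0,0,0,0,0]
    - [5,-54,0,0,0,0,0]
    - [5,-80,0,0,0,0,0]
    - [5,-104,0,0,0,0,0]
    - [5,-124,0,1,0,0,0]
    - [5,-138,0,2,0,0,0]
    - [5,-145,0,4,0,0,0]
    - [5,-146,0,5,0,0,0]

```text
time_s: 16.2
tcp_pos: [484.3, 145.7, 249.4]
eef_rot: [2.206, -2.237, -0.0]
contact_force: [0.9, 0.6, -1.7]
gripper_width: 9.8
```

send_rows:
  steps:
    - [5,0,0,0,0,0,0]
    - [5,0,0,0,0,0,0]
    - [5,0,0,0,0,0,0]
    - [5,0,0,0,0,0,0]
    - [5,0,0,0,0,0,0]
    - [5,0,0,0,0,0,0]
    - [5,0,0,0,0,0,0]
    - [5,0,0,0,0,0,0]

```text
time_s: 17.2
tcp_pos: [484.5, 145.6, 249.6]
eef_rot: [2.206, -2.237, 0.0]
contact_force: [0.3, -0.0, -1.2]
gripper_width: 9.9
```

```bash
python3 - <<'E'
from h import *
for n in("side","top"):
    img=robot.snapshot(n); cv2.imwrite(f"pics/{n}10.png",img)
    if n=="side": cv2.imwrite("pics/side10c.png",cv2.resize(img[140:300,250:430],None,fx=4,fy=3.7))
s=robot.sense();print(s['time_s'],s['tcp_pos'],s['gripper_width'],s['contact_force'],s['moment'])
x,y,z=s['tcp_pos']
for dx in(-54,54): print(proj("side",[x+dx,y,z-88]),proj("side",[x+dx,y,155]))
E
```

```text
17.3 [484.51970731 145.60467727 249.64119135] 9.623293368215277 [-0.27153442 -0.46103444 -0.7683454 ] [0.00014064 0.00647774 0.02657787]
[331.4710437 247.0649205] [331.45096995 248.75983689]
[299.1214266  225.52648888] [299.24290951 227.23780758]
```

View pics/side10c.png

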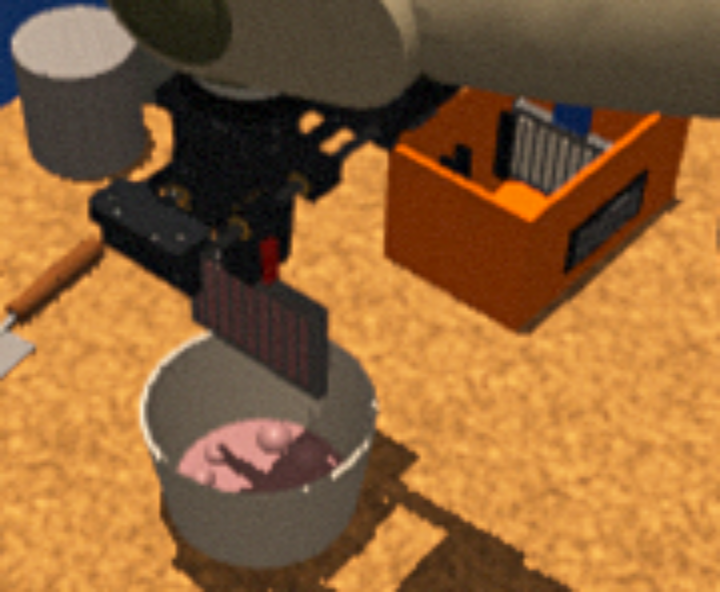

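View pics/top10.png

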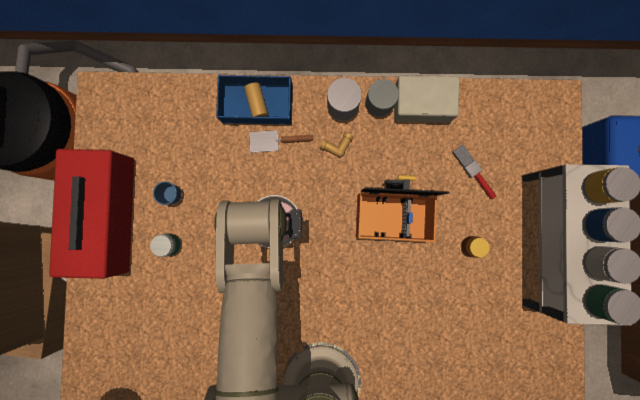

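The lower corners of the filter show at (331,247) and (299,226). That matches a foot at z≈160, centred and level, about 55 mm above the rim. The clean filter is still in its slot and the other things have not moved.

```bash
python3 -c "
from station import robot
print(robot.sign_off())"
```

```text
the job is handed in; nothing more can be done
None
```

I lifted the flap nearly upright (about 1.55 rad) by its yellow bar and let go. I then drew the red-tabbed filter straight up out of the +y slot and carried it over the bucket. The job was handed in after 17.3 s with the filter still held there; the hand-in gives no verdict.

**Last checks:**
- **Grip:** the jaws hold the tab at 9.6–9.9 mm, with 30 N of grip commanded. The tool was still.
- **Position:** the tool is at (484.5, 145.6, 249.6) mm and the measured bucket centre is about (485, 145). In the side picture the filter's lower corners match an upright filter with its foot about 55 mm above the rim.
- **Surroundings:** the clean filter is still in its slot, the flap is still open, and nothing else on the bench looks moved.

**Uncertain or in disagreement:**
- My two estimates of the flap's starting angle differed: about 0.03–0.05 rad from the flap's edges and about 0.1 rad from the bar. This had no effect on opening it.
- The networks sometimes mislabelled things; for example, the box was once reported as a second bucket. I located the bar, tab and bucket from the pictures and calibration instead.
- The weight reading fell from about 1.9 N after the lift to 0.8 N in the final reading. The filter should weigh about 1.4 N and the noise is roughly ±0.7 N, so I took this as noise. The pictures show the filter touching nothing.

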